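# Fetch the full carton from behind the castings

## Task

Stand the two steel castings out of the storage bay onto the black rubber mat, then lift the look-alike cartons behind them one by one to find the full (heavy) one, and set that one flat in the aluminium tray, leaving the empty ones where they stood. Only then put each casting back upright in the bay where it stood at the start. Do not tip anything over, and leave the yellow bin and the bearing ring alone.

Things in the scene. Friction and masses are not known exactly. Their poses are not given: they have to be found in the camera images.
- hub: Steel casting with a round foot 76 mm across and 12 mm thick, a body 52 mm across up to z = 55 mm, then a round neck 32 mm across from z = 62 mm to the top at 150 mm (grip the neck). 0.6 to 0.85 kg. Stands upright in the bay in front of the cartons. Origin: centre of the underside; z up the neck. Its turn does not matter.
- knuckle: Steel casting with a square foot 70 x 70 x 14 mm, a 46 mm square block up to z = 60 mm, then a flat lug up to the top at 150 mm, 40 mm wide along its x, 24 mm thick along its y (grip across the 24 mm), a dark spot on each flat face. 0.55 to 0.75 kg. Stands upright in the bay beside the other casting. Origin: centre of the underside; z up. Its turn when set down does not matter.
- carton_1: One of three closed cardboard cartons, alike to look at: 50 (x) x 86 (y) x 56 (z) mm, pale tape along the top. They stand in a row along the bay's far wall, long sides along the row, about 105 mm apart. One is full of steel pins (0.5 to 0.75 kg), two are empty (0.12 to 0.18 kg): only lifting tells which, and the full one may be any of them. Origin: centre of the underside.
- carton_2: One of three closed cardboard cartons, alike to look at: 50 (x) x 86 (y) x 56 (z) mm, pale tape along the top. They stand in a row along the bay's far wall, long sides along the row, about 105 mm apart. One is full of steel pins (0.5 to 0.75 kg), two are empty (0.12 to 0.18 kg): only lifting tells which, and the full one may be any of them. Origin: centre of the underside.
- carton_3: One of three closed cardboard cartons, alike to look at: 50 (x) x 86 (y) x 56 (z) mm, pale tape along the top. They stand in a row along the bay's far wall, long sides along the row, about 105 mm apart. One is full of steel pins (0.5 to 0.75 kg), two are empty (0.12 to 0.18 kg): only lifting tells which, and the full one may be any of them. Origin: centre of the underside.
- bay: Fixed storage bay: grey floor plate 210 (x) x 330 (y) x 6 mm, green walls 6 mm thick, tops at z = 45 mm, at the far (+x) side and both ends; open towards the robot. The cartons stand along the far wall, about 35 mm beyond the middle, the castings in front of them, nearer the robot. Origin: centre of the underside, at bench level; x towards the far wall, y along the row.
- mat: Side area: fixed black rubber mat flat on the bench, 240 (x) x 150 (y) x 4 mm, left or right of the bay. Origin: centre of the underside (its top at z = 4 mm). A casting counts as on it when upright, with the middle of its foot over the mat.
- tray: Fixed aluminium tray, on the other side of the bay from the mat: outside 90 (x) x 130 (y) x 14 mm high, inside 82 x 122 mm, walls and floor 4 mm thick. A carton fits flat in it, its long side along the tray's long side (y), either way round. Origin: centre of the underside.
- bin: Bystander, not to be moved: loose open yellow plastic bin, 85 x 130 x 50 mm, beyond the bay. Origin: centre of the underside.
- bearing: Bystander, not to be moved: loose steel bearing ring 72 mm across, 20 mm high, lying flat beyond the bay. Origin: centre of the underside.
Things that resemble listed ones, but are neither listed nor needed, are in the scene too. What is shaped like the carton_1 but pink or turquoise is not meant. Leave any green or purple look-alike of the carton_2 alone.

How it is judged:
On the way, in this order (a step that is already met when the one before it is completed fails the run):
1. both castings stand upright on the rubber mat (x of hub in the frame of mat between -0.12 and 0.12 m and y of hub in the frame of mat between -0.075 and 0.075 m and z of each of hub, knuckle in the frame of mat below 0.01 m and angle between each of hub, knuckle's own z axis and vertical below 0.12 rad and linear speed of each of hub, knuckle below 0.03 m/s and x of knuckle in the frame of mat between -0.12 and 0.12 m and y of knuckle in the frame of mat between -0.075 and 0.075 m), for 0.2 s.
2. the full carton lies flat in the tray while both castings are still on the mat (all of step 1 and ((x of carton_1 in the frame of tray between -0.02 and 0.02 m and y of carton_1 in the frame of tray between -0.02 and 0.02 m and z of carton_1 in the frame of tray below 0.01 m and angle between carton_1's own z axis and vertical below 0.1 rad and linear speed of carton_1 below 0.02 m/s and contact force between carton_1 and tray above 3.5 N) or (x of carton_2 in the frame of tray between -0.02 and 0.02 m and y of carton_2 in the frame of tray between -0.02 and 0.02 m and z of carton_2 in the frame of tray below 0.01 m and angle between carton_2's own z axis and vertical below 0.1 rad and linear speed of carton_2 below 0.02 m/s and contact force between carton_2 and tray above 3.5 N) or (x of carton_3 in the frame of tray between -0.02 and 0.02 m and y of carton_3 in the frame of tray between -0.02 and 0.02 m and z of carton_3 in the frame of tray below 0.01 m and angle between carton_3's own z axis and vertical below 0.1 rad and linear speed of carton_3 below 0.02 m/s and contact force between carton_3 and tray above 3.5 N))), for 0.2 s.
At the end, for the whole second after the job is handed in: The full carton (over 3.5 N on the tray) lies flat in the tray, its middle within 20 mm of the tray's along each axis; both castings stand upright, and both empty cartons stand, within 15 mm of where each stood at the start; all at rest (distance of each of hub, knuckle from where it was at the start of the episode below 0.015 m and angle between each of hub, knuckle's own z axis and vertical below 0.1 rad and linear speed of each of hub, knuckle below 0.02 m/s and ((x of carton_1 in the frame of tray between -0.02 and 0.02 m and y of carton_1 in the frame of tray between -0.02 and 0.02 m and z of carton_1 in the frame of tray below 0.01 m and angle between each of carton_1, carton_2, carton_3's own z axis and vertical below 0.1 rad and linear speed of each of carton_1, carton_2, carton_3 below 0.02 m/s and contact force between carton_1 and tray above 3.5 N and distance of each of carton_2, carton_3 from where it was at the start of the episode below 0.015 m) or (x of carton_2 in the frame of tray between -0.02 and 0.02 m and y of carton_2 in the frame of tray between -0.02 and 0.02 m and z of carton_2 in the frame of tray below 0.01 m and angle between each of carton_2, carton_1, carton_3's own z axis and vertical below 0.1 rad and linear speed of each of carton_2, carton_1, carton_3 below 0.02 m/s and contact force between carton_2 and tray above 3.5 N and distance of each of carton_1, carton_3 from where it was at the start of the episode below 0.015 m) or (x of carton_3 in the frame of tray between -0.02 and 0.02 m and y of carton_3 in the frame of tray between -0.02 and 0.02 m and z of carton_3 in the frame of tray below 0.01 m and angle between each of carton_3, carton_1, carton_2's own z axis and vertical below 0.1 rad and linear speed of each of carton_3, carton_1, carton_2 below 0.02 m/s and contact force between carton_3 and tray above 3.5 N and distance of each of carton_1, carton_2 from where it was at the start of the episode below 0.015 m))); the robot touches nothing.
It fails at once if a casting is tipped over (angle between any of hub, knuckle's own z axis and vertical above 0.6 rad).
It fails at once if a carton is tipped over (angle between any of carton_1, carton_2, carton_3's own z axis and vertical above 0.6 rad).
It fails at once if the yellow bin or the bearing ring is shifted by more than 20 mm (distance of any of bin, bearing from where it was at the start of the episode above 0.02 m).
It also fails if it takes over 144 s, if anything falls off the work surface, if the arm or the gripper's body presses on something with over 40 N, if the wrist force passes 120 N, or if a joint passes its speed limit or range.

## Robot

A 6-joint arm with a two-finger parallel gripper is mounted at the origin on the work surface. World frame = base frame: x ahead of the robot, y to its left, z up, the work surface at z = 0. Lengths are in m, angles in rad, forces in N, time in s.
With the tool pointing down it reaches from about 0.425 to 0.95 m from the base axis. Payload 14.7 kg.
Tool frame: the origin (TCP) lies on the centre line of the jaws, within the pads' length; the fingertips stand 11 mm ahead of it and the grasp point (between the pads) lies 8 mm behind it; z points along the fingers, y is the line along which they close (so a half turn about z gives the same grasp; the last joint's range is limited). The gripper opens to 85 mm and grips with 20 to 120 N. Pads are 22 mm wide; open, the fingers measure 114 mm over their backs; the gripper's body (76 mm by 85 mm) begins 54 mm behind the grasp point. The pads swing forward as they close: fully open they stand 13 mm farther back than shut.
Start: joints at [1.212, 0.48, 1.596, -0, 1.065, -0.047], TCP at [0.199, 0.619, 0.242] pointing down, gripper open.
Joint ranges: [-2.75, 2.75], [-0.82, 2.05], [0.23, 2.67], [-1.56, 4.7], [0.09, 2.69], [-2.92, 2.92]. Speed limits (rad/s): [1.89, 1.89, 2.39, 3.01, 3.01, 3.01].

## Interface

Orientations are given as a unit quaternion [x, y, z, w].
In Python, from rig import ctrl, imaging gives the robot as it stands.
- The arm moves only by the tool carry_out, never from a script. Its argument "plan" is a list of rows, each a list of 2 entries, a list of its own where there are three numbers: the shift along the tool's x, y, z normalised to -1 to 1, where 1 is 0.02 m, then the turn, a rotation vector about the tool's x, y, z normalised to -1 to 1, where 1 is 0.08 rad. In form: [[[dx, dy, dz], [wx, wy, wz]], ...]. A call has 1 to 20 rows; each row shifts and turns the commanded pose from where the row before left it, along the tool's axes as they then stand; what a row does not reach is not made up. A row lasts 1/12 s, in which the tool goes at most 41.7 mm and 7.16 degrees, less where a joint would pass 70% of its speed; a pose out of reach is approached as far as the arm can. A call with a number of a shift or a turn outside -1 to 1 is refused whole. A call with a gripper value outside its range is refused whole. "hand" is the opening, from 0 (shut) to 1 (fully open), set as the call begins (left out, the last holds). The fingers move at their own pace and stop on an object; the grip force is fixed at half the most. Time passes only in rows, so rows that do not move let the fingers close. It gives the time, the measured TCP pose, the force, the opening and the grip force at its end, in the units of the state.
- ctrl.get_obs(): the state, without advancing time (a new reading comes with each control period).
- imaging.grab_frame(name): name is "scene" or "top" or "wrist"; returns a dict with "frame" (384x512x3 uint8, red, green, blue), "mtx" (3x3 intrinsics, pixels), "eye" and "orientation" of the camera in the world; the wrist camera has in their place "hand_eye" (4x4, takes a point from camera to tool coordinates, whose origin is the TCP and whose axes are the flange's). Camera axes: x right, y down, z forward; pixel columns grow to the right and rows downward; lengths in m; the calibration is good to about 2 mm. The wrist camera is an equidistant fisheye: a pixel r from the principal point sees the ray r / f radians off the axis. A picture is of the moment at which its call begins: read the wrist's pose just before it. There is no depth.
- ctrl.close_job(): hands the job in; it is judged then, once.
The state is a dict: "t": time; "q": joint angles; "dq": joint speeds; "joint_torque": joint torques, N m; "tool_pos": TCP position; "tool_rot": TCP orientation; "wrist_force": force on the tool from outside, world axes, zero at the start; "ft_torque": the same for the moment, N m; "grip_width": finger opening in m; "grasp_force": force on a finger pad.
Only numpy, scipy, OpenCV 4.12 (cv2) and the standard library are available. Lean on these libraries where they do the work, as an engineer would, in place of code of your own. Each camera call takes 0.05 s, during which the arm holds its last target. There are 200 camera calls.

## Working session

There is one attempt and no reset: what is moved stays moved. The work goes in short steps, Python scripts to look and compute and a tool call to move; the robot and the scene stay as the last step left them, time stands still between calls to the robot, and variables do not carry over. Pictures are saved under pics/ and viewed, at most 14 in all, crops included, and the job is handed in when it is done.

Besides the shell and the picture viewer there is one more tool, called after "Request:" as a command line: name --argument value ..., lists and objects as JSON in quotes. carry_out: Moves the arm, as the interface text tells. Scaled input: -1 to 1 covers 0.02 m each way for a shift and 0.08 rad each way for a turn. Its arguments: {"type":"object","properties":{"plan":{"type":"array","items":{"type":"array"}},"hand":{"type":"number"}},"required":["plan"]}

```bash
ls; mkdir -p pics
cat > h.py <<'E'
import numpy as np, cv2
from rig import ctrl, imaging
from scipy.spatial.transform import Rotation as R
def grab(n):
    d=imaging.grab_frame(n); return d
def save(d,name,crop=None,scale=1):
    im=d["frame"][:,:,::-1]
    if crop: im=im[crop[1]:crop[3],crop[0]:crop[2]]
    cv2.imwrite("pics/"+name,cv2.resize(im,None,fx=scale,fy=scale,interpolation=cv2.INTER_CUBIC))
E
python3 - <<'E'
from h import *
s=ctrl.get_obs(); print(s)
for n in("scene","top"):
    d=grab(n); save(d,n+"0.png",scale=1.5); print(n,d["mtx"],d["eye"],d["orientation"]); np.savez(n+"0.npz",**d)
E
```

```text
pics
{'t': 0.0, 'q': array([ 1.21236133e+00,  4.80807000e-01,  1.59685572e+00,  2.68026423e-05,
        1.06509104e+00, -4.66083138e-02]), 'dq': array([-0.00048697, -0.00041994, -0.00028414, -0.0007533 ,  0.00041715,
        0.00143916]), 'joint_torque': array([-1.26521227e-03, -9.50637388e+01, -4.30189991e+01, -3.70311363e-04,
        1.18383259e-02, -4.81562481e-06]), 'tool_pos': array([0.19926076, 0.61830091, 0.24169526]), 'tool_rot': array([ 1.55288820e-01,  9.87868941e-01, -5.66327849e-04, -1.28252543e-04]), 'wrist_force': array([-0.05181083,  0.34523315,  0.4031013 ]), 'ft_torque': array([ 0.02105272, -0.00108223, -0.00140563]), 'grasp_force': 0.0, 'grip_width': 0.08497159862859531}
scene [[444.40589906   0.         256.4618786 ]
 [  0.         444.40589906 192.24593703]
 [  0.           0.           1.        ]] [ 1.21561638 -0.72851342  0.9592625 ] [ 0.85356752  0.34739906 -0.14352505 -0.36074498]
top [[416.37827622   0.         250.60126535]
 [  0.         416.37827622 190.72063872]
 [  0.           0.           1.        ]] [ 0.38051767 -0.04940809  1.18450646] [ 0.70936865 -0.69978659  0.06911779 -0.04814128]
```

View pics/scene0.png

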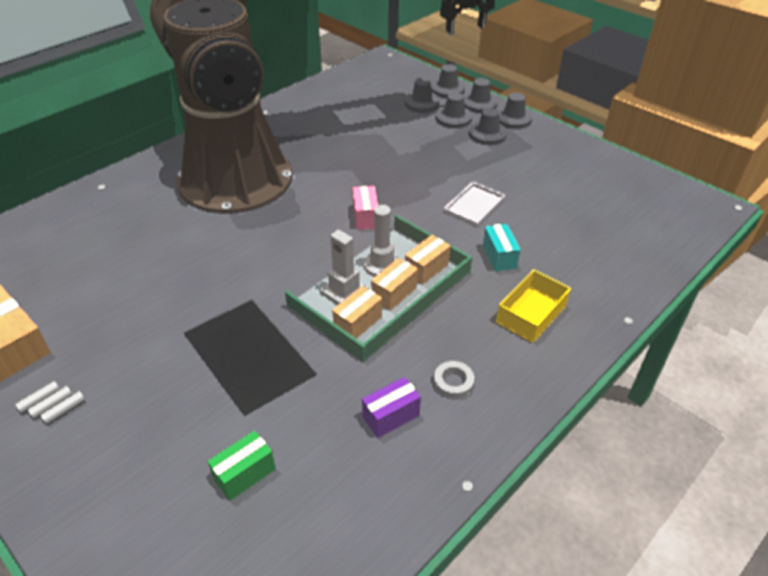

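View pics/top0.png

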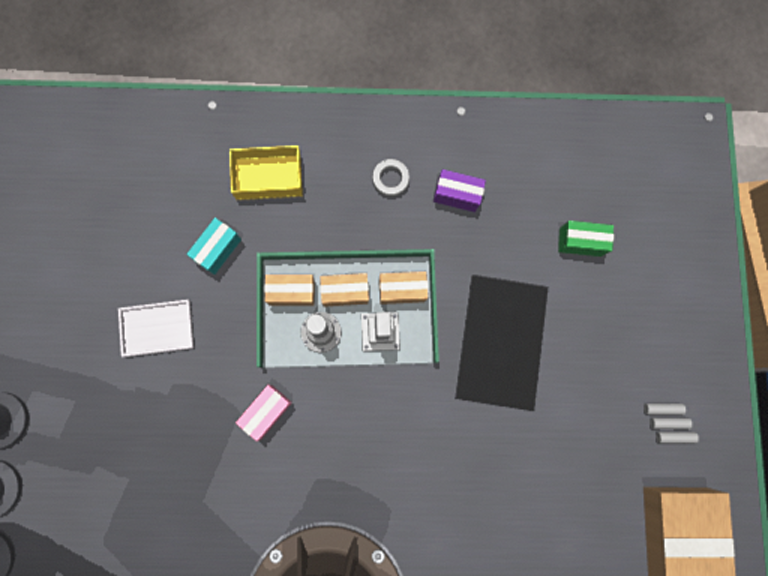

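Scene and top views (pixels in the 1.5x pictures). The top view shows the hub at about (318,326) and the knuckle at about (382,327). The three brown cartons in the bay are at (289,289), (345,289) and (404,286). The mat is at (502,342), so on the -y side, and the tray is at (156,328).

Carton look-alikes in the top view: pink (264,413), turquoise (212,244), purple (460,190), green (590,237) and the big brown box (697,540). None of these is meant. I choose the three brown ones standing inside the green walls.

```bash
cat >> h.py <<'E'
def load(n): return dict(np.load(n+".npz"))
def rays(d,px):
    px=np.atleast_2d(px).astype(float); r=(np.linalg.inv(d["mtx"])@np.c_[px,np.ones(len(px))].T).T
    r=R.from_quat(d["orientation"]).apply(r); return d["eye"],r/np.linalg.norm(r,axis=1)[:,None]
def plane(d,px,z):
    e,r=rays(d,px); return e+r*((z-e[2])/r[:,2])[:,None]
def tri(d1,p1,d2,p2):
    e1,r1=rays(d1,p1); e2,r2=rays(d2,p2); out=[]
    for a,b in zip(r1,r2):
        A=np.c_[a,-b]; s=np.linalg.lstsq(A,e2-e1,rcond=None)[0]; P,Q=e1+a*s[0],e2+b*s[1]
        out.append(np.r_[(P+Q)/2,np.linalg.norm(P-Q)])
    return np.array(out)
def comps(m,lo,hi=1e9):
    n,l,st,c=cv2.connectedComponentsWithStats(m.astype(np.uint8)); o=[]
    for i in range(1,n):
        if lo<=st[i,4]<=hi:
            cn=max(cv2.findContours((l==i).astype(np.uint8),0,2)[0],key=cv2.contourArea)
            o.append((st[i],c[i],cv2.minAreaRect(cn),cn))
    return o
E
python3 - <<'E'
from h import *
np.set_printoptions(precision=4,suppress=True)
T=load("top0");S=load("scene0")
for n,d in(("top",T),("scene",S)):
    f=d["frame"]; h=cv2.cvtColor(f,cv2.COLOR_RGB2HSV); H,s,V=[h[:,:,i].astype(int) for i in range(3)]
    print(n)
    for nm,m in(("brown",(H>8)&(H<22)&(s>90)&(V>60)),("black",V<45),("white",(s<25)&(V>195))):
        for st,c,r,cn in comps(m,60,8000):
            print(nm,st,c,np.round(r[0],1),np.round(r[1],1),round(r[2],1), "z0:",plane(d,c,0.0)[0][:2])
    save(d,n+"_c.png",(165,160,300,255) if n=="top" else (185,130,320,240),5.5)
E
```

```text
top
brown [ 492  120   20  125 1715] [504.2035 173.877 ] [501.5 182. ] [124.  19.] 90.0 z0: [ 0.642  -0.8344]
brown [253 181  31   7 169] [268.0828 184.2781] [268.  184.3] [ 5.4 30.2] 87.4 z0: [ 0.599 -0.134]
brown [177 183  32   6 186] [192.5645 185.5753] [192.5 185.5] [ 5. 31.] 90.0 z0: [0.5916 0.0837]
brown [214 183  31   7 167] [228.5808 185.7305] [228.9 185.7] [ 5.4 30.3] 86.4 z0: [ 0.5929 -0.0198]
brown [254 193  31   9 238] [268.6513 197.2647] [269.  197.3] [ 7.7 30.3] 87.9 z0: [ 0.561  -0.1358]
brown [177 195  32   8 236] [192.3093 198.7119] [192.5 198.5] [ 7. 31.] 90.0 z0: [0.5534 0.0832]
brown [214 194  32  10 240] [229.7417 198.775 ] [229.7 198.7] [ 8.  30.9] 86.4 z0: [ 0.5549 -0.0239]
brown [ 430  325   60   59 2675] [457.4187 352.2793] [459.5 354. ] [58. 59.] 90.0 z0: [ 0.1381 -0.6574]
black [504 248   8  88 361] [508.7784 278.6731] [510.7 291.2] [87.3  6.8] 85.1 z0: [ 0.3379 -0.8199]
black [  0 355  10  28  62] [  6.0806 367.0806] [  5.6 367.9] [27.5  6.6] 79.1 z0: [0.0951 0.5593]
white [249 106  23  23 232] [260.0603 117.194 ] [260. 117.] [22. 22.] 90.0 z0: [ 0.8016 -0
[... 3414 characters left out ...]
3]
white [438 255  14  13  62] [444.629  260.7581] [444.7 260.6] [16.2  7.5] 38.7 z0: [1.0771 0.1449]
white [ 19 258  27  18 123] [ 32.4878 266.6098] [ 32.6 266.6] [ 4.  30.2] 58.2 z0: [ 0.3098 -0.6331]
white [ 28 261  27  19 124] [ 40.8226 270.2581] [ 40.8 270.2] [ 4. 30.] 58.0 z0: [ 0.3364 -0.6234]
white [ 461  265   51   79 1011] [491.4679 307.906 ] [486. 304.] [50. 78.] 0.0 z0: [1.2277 0.0926]
white [143 292  34  24 197] [159.0914 303.5279] [159.2 303.3] [ 5.3 38.3] 56.3 z0: [ 0.6369 -0.468 ]
white [375 318  17  22  81] [381.284 328.037] [381.4 328.2] [14. 17.] 36.9 z0: [ 1.0641 -0.1423]
white [ 423  327   89   57 2174] [462.1693 361.8652] [467. 355.] [88. 56.] -0.0 z0: [ 1.2386 -0.0867]
```

View pics/top_c.png

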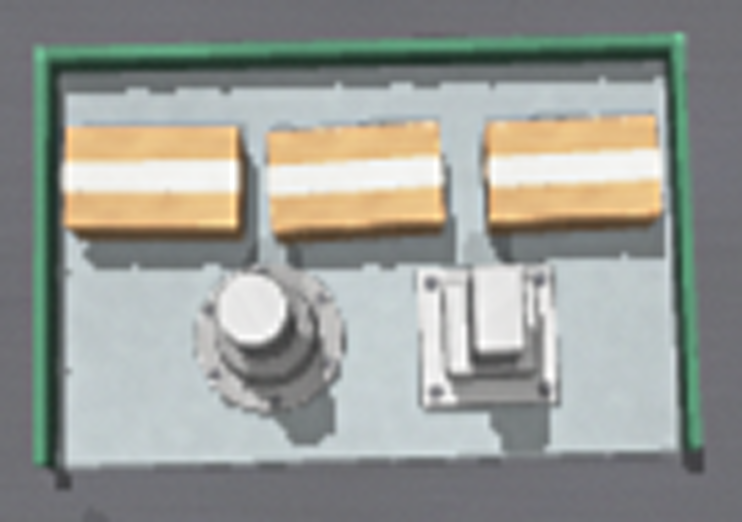

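View pics/scene_c.png

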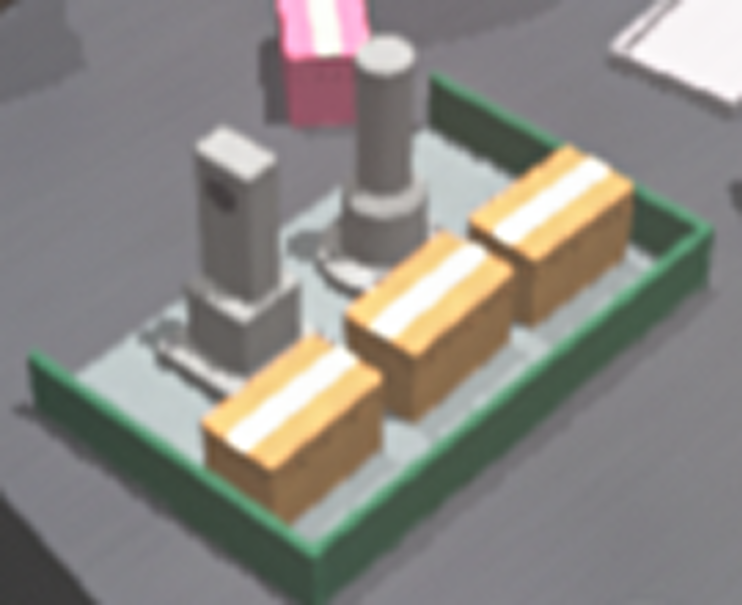

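Close crops: the neck (hub) is at crop (250,311) and the square lug (knuckle) at (498,306). The three tape strips are at (152,176), (356,178) and (573,167). The same things show in the scene crop, and the dark spot is on the knuckle's near flat face. So the choice is confirmed; next I triangulate.

Run:
```python
from h import *
np.set_printoptions(precision=4,suppress=True)
T=load("top0");S=load("scene0")
t=lambda a:np.array(a)/5.5+[165,160]-.4; s=lambda a:np.array(a)/5.5+[185,130]-.4
a=t([[250,311],[498,306],[152,176],[356,178],[573,167]]); b=s([[385,57],[236,155],[555,203],[430,290],[288,403]])
print("hub,knu tops,cartons\n",tri(T,a,S,b))
print("top on z\n",plane(T,a[:2],.156)[:,:2],plane(T,a[2:],.062)[:,:2])
print("feet",plane(T,t([[269,339],[487,338]]),.019))
print("knuckle lug corners top",plane(T,t([[472,264],[523,264],[523,353],[472,353]]),.156)[:,:2])
print("tape ends",plane(T,t([[64,177],[238,176],[270,182],[441,175],[487,172],[658,164]]),.062)[:,:2])
w=t([[40,48],[680,40],[697,445],[42,465]]);print("bay wall top corners",plane(T,w,.045)[:,:2])
f=T["frame"];V=f.max(2)
for st,c,r,cn in comps(V<62,1500,9000):
    if 300<c[0]<370: bx=plane(T,cv2.boxPoints(r),.004)[:,:2]; print("mat",r,bx,bx.mean(0))
h=cv2.cvtColor(f,cv2.COLOR_RGB2HSV); m=(h[:,:,1]<25)&(h[:,:,2]>150)
for st,c,r,cn in comps(m,1000,3000):
    if c[0]<140: bx=plane(T,cv2.boxPoints(r),.014)[:,:2]; print("tray",r,bx,bx.mean(0),np.linalg.norm(np.diff(bx,axis=0),axis=1))
tr=np.array([[[475,183],[505,188],[475,223],[444,205]]])
print("tray tri", tri(T,[[102.8,218.2]],S,[[315.6,135.2]]))
```

```text
hub,knu tops,cartons
 [[ 0.4876  0.0203  0.155   0.0007]
 [ 0.4912 -0.0916  0.1556  0.0015]
 [ 0.564   0.0773  0.0627  0.0008]
 [ 0.5643 -0.0237  0.0638  0.0001]
 [ 0.5706 -0.1331  0.0617  0.0039]]
top on z
 [[ 0.4878  0.0205]
 [ 0.4916 -0.091 ]] [[ 0.5639  0.0771]
 [ 0.5645 -0.0237]
 [ 0.5718 -0.1316]]
feet [[ 0.4879  0.0198  0.019 ]
 [ 0.4899 -0.0911  0.019 ]]
knuckle lug corners top [[ 0.5105 -0.0791]
 [ 0.5109 -0.1022]
 [ 0.4705 -0.1025]
 [ 0.4702 -0.0795]]
tape ends [[ 0.5627  0.1204]
 [ 0.5646  0.0347]
 [ 0.5618  0.0188]
 [ 0.5667 -0.0659]
 [ 0.5686 -0.0888]
 [ 0.574  -0.174 ]]
bay wall top corners [[ 0.6314  0.1377]
 [ 0.6414 -0.1874]
 [ 0.4358 -0.195 ]
 [ 0.422   0.1279]]
mat ((334.82745361328125, 228.47669982910156), (52.22798538208008, 83.64513397216797), 7.696051120758057) [[ 0.366  -0.2337]
 [ 0.6027 -0.2686]
 [ 0.5846 -0.4193]
 [ 0.3482 -0.3793]] [ 0.4754 -0.3252]
tray ((102.59231567382812, 218.23849487304688), (32.86920166015625, 49.241790771484375), 82.87498474121094) [[0.5286 0.4049]
 [0.5479 0.2704]
 [0.4565 0.2537]
 [0.4379 0.3866]] [0.4927 0.3289] [0.1359 0.0929 0.1342]
tray tri [[0.4913 0.3278 0.0101 0.0048]]
```

Request:
carry_out --plan '[[[0, 0, 0], [0, 0, -0.98]], [[0, 0, 0], [0, 0, -0.98]], [[0, 0, 0], [0, 0, -0.98]], [[0, 0, 0], [0, 0, -0.98]], [[-0.5, -0.5, 0], [0, 0, 0]], [[-0.9, -1, 0], [0, 0, 0]], [[-0.9, -1, 0], [0, 0, 0]], [[-0.9, -1, 0], [0, 0, 0]], [[-0.9, -1, 0], [0, 0, 0]], [[-0.9, -1, 0], [0, 0, 0]], [[-0.9, -1, 0], [0, 0, 0]], [[-0.9, -1, 0], [0, 0, 0]], [[-0.9, -1, 0], [0, 0, 0]], [[-0.9, -1, 0], [0, 0, 0]], [[-0.9, -1, 0], [0, 0, 0]], [[-0.9, -1, 0], [0, 0, 0]], [[-0.9, -1, 0], [0, 0, 0]], [[-0.9, -1, 0], [0, 0, 0]], [[-0.9, -1, 0], [0, 0, 0]], [[-0.9, -1, 0], [0, 0, 0]]]' --hand 1

```text
t: 1.77
tool_pos: [0.4806, 0.3073, 0.2422]
tool_rot: [0.0, 1.0, -0.0, -0.0]
wrist_force: [0.9, 0.4, -0.8]
grip_width: 0.0856
grasp_force: 0.0
```

Request:
carry_out --plan '[[[-0.03, -1, 0], [0, 0, 0]], [[-0.03, -1, 0], [0, 0, 0]], [[-0.03, -1, 0], [0, 0, 0]], [[-0.03, -1, 0], [0, 0, 0]], [[-0.03, -1, 0], [0, 0, 0]], [[-0.03, -1, 0], [0, 0, 0]], [[-0.03, -1, 0], [0, 0, 0]], [[-0.03, -1, 0], [0, 0, 0]], [[-0.03, -1, 0], [0, 0, 0]], [[-0.03, -1, 0], [0, 0, 0]], [[-0.03, -1, 0], [0, 0, 0]], [[-0.03, -1, 0], [0, 0, 0]], [[-0.03, -1, 0], [0, 0, 0]], [[-0.03, -1, 0], [0, 0, 0]], [[-0.03, -1, 0], [0, 0, 0]], [[-0.03, -1, 0], [0, 0, 0]], [[-0.03, -1, 0], [0, 0, 0]], [[-0.03, -1, 0], [0, 0, 0]], [[-0.03, -1, 0], [0, 0, 0]], [[-0.03, -1, 0], [0, 0, 0]]]'

```text
t: 3.43
tool_pos: [0.492, -0.0922, 0.2422]
tool_rot: [0.0, 1.0, -0.0, -0.0]
wrist_force: [-0.2, -0.1, -0.4]
grip_width: 0.0852
grasp_force: 0.0
```

Run:
```python
from h import *
s=ctrl.get_obs(); d=grab("wrist"); save(d,"w1.png",scale=1.5); np.savez("w1.npz",pos=s["tool_pos"],rot=s["tool_rot"],**d)
print(s["tool_pos"],s["q"],d["mtx"],d["hand_eye"])
```

```text
[ 0.49201153 -0.09221737  0.24218284] [-2.45755198e-01  2.72349317e-01  1.93212170e+00 -1.57002180e-04
  9.37489547e-01 -1.81611996e+00] [[297.31863964   0.         256.91103711]
 [  0.         297.31863964 192.03255059]
 [  0.           0.           1.        ]] [[ 5.06486307e-04 -9.49500502e-01 -3.13765104e-01  8.07049829e-02]
 [ 9.99999825e-01  5.76879274e-04 -1.31502646e-04  2.37589482e-04]
 [ 3.05866414e-04 -3.13764982e-01  9.49500628e-01 -1.30931115e-01]
 [ 0.00000000e+00  0.00000000e+00  0.00000000e+00  1.00000000e+00]]
```

View pics/w1.png

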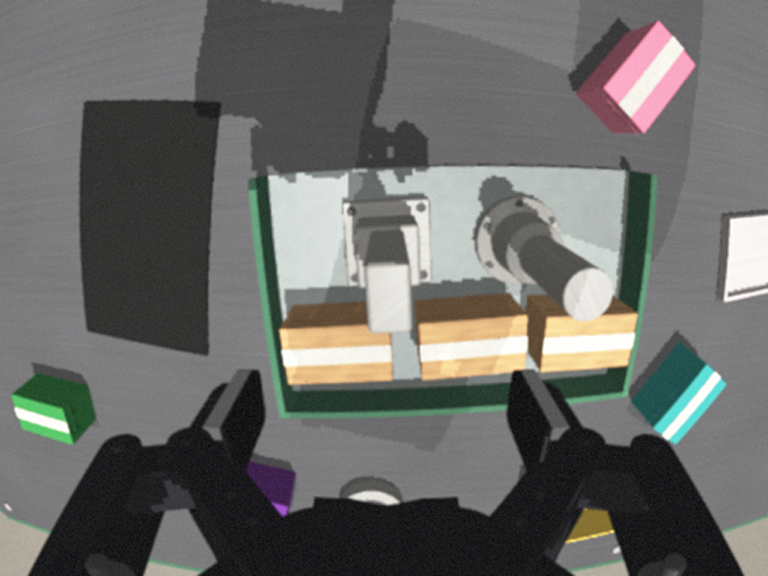

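Wrist view (1.5x): the lug top is at (389,297), centred between the jaws, and the hub top is at (587,294). Cartons 3, 2 and 1 have tape midpoints at about (337,357), (473,352) and (588,343).

```bash
cat >> h.py <<'E'
def wplane(d,px,z):
    px=np.atleast_2d(px).astype(float); k=d["mtx"]; v=(px-k[:2,2])/k[0,0]; th=np.linalg.norm(v,axis=1)
    r=np.c_[v/th[:,None]*np.sin(th)[:,None],np.cos(th)]; M=d["hand_eye"]; q=R.from_quat(d["rot"])
    e=q.apply(M[:3,3])+d["pos"]; r=q.apply(r@M[:3,:3].T); return (e+r*((z-e[2])/r[:,2])[:,None])[:,:2]
E
python3 - <<'E'
from h import *
d=load("w1"); p=lambda a:np.array(a)/1.5
print(wplane(d,p([[389,297],[587,294]]),.156)); print(wplane(d,p([[337,357],[473,352],[588,343]]),.062))
E
```

```text
[[ 0.4878857  -0.09013319]
 [ 0.48645672  0.01956156]]
[[ 0.57098292 -0.12994909]
 [ 0.56705547 -0.02301722]
 [ 0.5620596   0.07628086]]
```

Request:
carry_out --plan '[[[0.1, 0.05, 0.6], [0, 0, 0]], [[0, 0, 1], [0, 0, 0]], [[0, 0, 1], [0, 0, 0]], [[0, 0, 1], [0, 0, 0]], [[0, 0, 1], [0, 0, 0]], [[0, 0, 1], [0, 0, 0]], [[0, 0, 0.6], [0, 0, 0]], [[0, 0, 0.4], [0, 0, 0]], [[0, 0, 0], [0, 0, 0]]]'

```text
t: 4.23
tool_pos: [0.4895, -0.0898, 0.109]
tool_rot: [-0.0, 1.0, 0.0, -0.001]
wrist_force: [-0.5, 0.3, 0.8]
grip_width: 0.0854
grasp_force: 0.0
```

Request:
carry_out --plan '[[[0, 0, 0], [0, 0, 0]], [[0, 0, 0], [0, 0, 0]], [[0, 0, 0], [0, 0, 0]], [[0, 0, 0], [0, 0, 0]], [[0, 0, 0], [0, 0, 0]], [[0, 0, 0], [0, 0, 0]], [[0, 0, 0], [0, 0, 0]], [[0, 0, 0], [0, 0, 0]], [[0, 0, 0], [0, 0, 0]], [[0, 0, 0], [0, 0, 0]]]' --hand 0

```text
t: 5.07
tool_pos: [0.491, -0.09, 0.1109]
tool_rot: [-0.001, 1.0, -0.0, 0.0]
wrist_force: [-2.0, -1.6, 7.9]
grip_width: 0.0232
grasp_force: 57.0
```

Request:
carry_out --plan '[[[0, 0, -0.3], [0, 0, 0]], [[0, 0, -0.7], [0, 0, 0]], [[0, 0, -0.8], [0, 0, 0]], [[0, 0, -0.8], [0, 0, 0]], [[0, 0, -0.4], [0, 0, 0]], [[0.12, -0.4, 0], [0, 0, 0]], [[0.24, -0.8, 0], [0, 0, 0]], [[0.24, -0.8, 0], [0, 0, 0]], [[0.24, -0.8, 0], [0, 0, 0]], [[0.24, -0.8, 0], [0, 0, 0]], [[0.24, -0.8, 0], [0, 0, 0]], [[0.24, -0.8, 0], [0, 0, 0]], [[0.24, -0.8, 0], [0, 0, 0]], [[0.24, -0.8, 0], [0, 0, 0]], [[0.24, -0.8, 0], [0, 0, 0]], [[0.24, -0.8, 0], [0, 0, 0]], [[0.24, -0.8, 0], [0, 0, 0]], [[0.24, -0.8, 0], [0, 0, 0]], [[0.24, -0.8, 0], [0, 0, 0]], [[0.12, -0.4, 0], [0, 0, 0]]]'

```text
t: 6.73
tool_pos: [0.4228, -0.3155, 0.1695]
tool_rot: [-0.001, 1.0, 0.0, -0.0]
wrist_force: [-0.1, 0.0, -6.6]
grip_width: 0.0237
grasp_force: 58.9
```

Request:
carry_out --plan '[[[0, 0, 0], [0, 0, 0]], [[0, 0, 0], [0, 0, 0]], [[0, 0, 0], [0, 0, 0]]]'

```text
t: 6.98
tool_pos: [0.4236, -0.3133, 0.1699]
tool_rot: [-0.001, 1.0, 0.0, -0.0]
wrist_force: [0.0, -0.1, -7.1]
grip_width: 0.0236
grasp_force: 58.9
```

Request:
carry_out --plan '[[[0, 0, 0.4], [0, 0, 0]], [[0, 0, 0.8], [0, 0, 0]], [[0, 0, 0.8], [0, 0, 0]], [[0, 0, 0.5], [0, 0, 0]], [[0, 0, 0.2], [0, 0, 0]], [[0, 0, 0.15], [0, 0, 0]], [[0, 0, 0.1], [0, 0, 0]], [[0, 0, 0.08], [0, 0, 0]], [[0, 0, 0.05], [0, 0, 0]], [[0, 0, 0], [0, 0, 0]], [[0, 0, 0], [0, 0, 0]]]'

```text
t: 7.9
tool_pos: [0.424, -0.3141, 0.1091]
tool_rot: [-0.001, 1.0, -0.0, 0.0]
wrist_force: [0.0, -0.0, -6.7]
grip_width: 0.023
grasp_force: 58.9
```

Request:
carry_out --plan '[[[0, 0, 0.05], [0, 0, 0]], [[0, 0, 0.05], [0, 0, 0]], [[0, 0, 0], [0, 0, 0]], [[0, 0, 0], [0, 0, 0]]]'

```text
t: 8.23
tool_pos: [0.4241, -0.3145, 0.1087]
tool_rot: [-0.001, 1.0, -0.001, 0.001]
wrist_force: [-9.4, 2.2, 32.4]
grip_width: 0.0237
grasp_force: 58.5
```

Request:
carry_out --plan '[[[0, 0, -0.06], [0, 0, 0]], [[0, 0, 0], [0, 0, 0]], [[0, 0, 0], [0, 0, 0]], [[0, 0, 0], [0, 0, 0]], [[0, 0, 0], [0, 0, 0]], [[0, 0, 0], [0, 0, 0]], [[0, 0, 0], [0, 0, 0]], [[0, 0, -0.4], [0, 0, 0]], [[0, 0, -1], [0, 0, 0]], [[0, 0, -1], [0, 0, 0]], [[0, 0, -1], [0, 0, 0]], [[0, 0, -1], [0, 0, 0]], [[0, 0, -1], [0, 0, 0]], [[-0.3, 0.5, -0.4], [0, 0, 0]], [[-0.3, 1, 0], [0, 0, 0]], [[-0.3, 1, 0], [0, 0, 0]], [[-0.3, 1, 0], [0, 0, 0]], [[-0.3, 1, 0], [0, 0, 0]], [[-0.3, 1, 0], [0, 0, 0]], [[-0.2, 1, 0], [0, 0, 0]]]' --hand 1

```text
t: 9.9
tool_pos: [0.464, -0.1823, 0.2239]
tool_rot: [-0.001, 1.0, 0.0, -0.0]
wrist_force: [0.5, 0.6, 0.3]
grip_width: 0.0856
grasp_force: 0.0
```

Request:
carry_out --plan '[[[-0.12, 1, 0], [0, 0, 0]], [[-0.12, 1, 0], [0, 0, 0]], [[-0.12, 1, 0], [0, 0, 0]], [[-0.12, 1, 0], [0, 0, 0]], [[-0.12, 1, 0], [0, 0, 0]], [[-0.12, 1, 0], [0, 0, 0]], [[-0.12, 1, 0], [0, 0, 0]], [[-0.12, 1, 0], [0, 0, 0]], [[-0.12, 1, 0], [0, 0, 0]], [[-0.1, 0.6, 0], [0, 0, 0]], [[0, 0.4, 0.2], [0, 0, 0]], [[0, 0, 0.9], [0, 0, 0]], [[0, 0, 1], [0, 0, 0]], [[0, 0, 1], [0, 0, 0]], [[0, 0, 1], [0, 0, 0]], [[0, 0, 1], [0, 0, 0]], [[0, 0, 0.5], [0, 0, 0]], [[0, 0, 0.1], [0, 0, 0]], [[0, 0, 0], [0, 0, 0]]]'

```text
t: 11.48
tool_pos: [0.4865, 0.016, 0.1095]
tool_rot: [-0.001, 1.0, 0.0, -0.001]
wrist_force: [-0.6, 0.3, -0.1]
grip_width: 0.0856
grasp_force: 0.0
```

Request:
carry_out --plan '[[[0, 0, 0], [0, 0, 0]], [[0, 0, 0], [0, 0, 0]], [[0, 0, 0], [0, 0, 0]], [[0, 0, 0], [0, 0, 0]], [[0, 0, 0], [0, 0, 0]], [[0, 0, 0], [0, 0, 0]], [[0, 0, 0], [0, 0, 0]], [[0, 0, 0], [0, 0, 0]], [[0, 0, 0], [0, 0, 0]], [[0, 0, 0], [0, 0, 0]]]' --hand 0

```text
t: 12.32
tool_pos: [0.4874, 0.0164, 0.1104]
tool_rot: [-0.001, 1.0, 0.0, 0.001]
wrist_force: [-0.2, 4.9, 7.3]
grip_width: 0.0306
grasp_force: 60.4
```

Request:
carry_out --plan '[[[0, 0, -0.3], [0, 0, 0]], [[0, 0, -0.7], [0, 0, 0]], [[0, 0, -0.8], [0, 0, 0]], [[0, 0, -0.8], [0, 0, 0]], [[0, 0, -0.5], [0, 0, 0]], [[-0.06, -0.4, 0], [0, 0, 0]], [[-0.13, -0.8, 0], [0, 0, 0]], [[-0.13, -0.9, 0], [0, 0, 0]], [[-0.13, -0.9, 0], [0, 0, 0]], [[-0.13, -0.9, 0], [0, 0, 0]], [[-0.13, -0.9, 0], [0, 0, 0]], [[-0.13, -0.9, 0], [0, 0, 0]], [[-0.13, -0.9, 0], [0, 0, 0]], [[-0.13, -0.9, 0], [0, 0, 0]], [[-0.13, -0.9, 0], [0, 0, 0]], [[-0.13, -0.9, 0], [0, 0, 0]], [[-0.13, -0.9, 0], [0, 0, 0]], [[-0.13, -0.9, 0], [0, 0, 0]], [[-0.13, -0.9, 0], [0, 0, 0]], [[-0.13, -0.9, 0], [0, 0, 0]]]'

```text
t: 13.98
tool_pos: [0.5242, -0.243, 0.1709]
tool_rot: [-0.001, 1.0, 0.0, -0.001]
wrist_force: [-0.5, 0.0, -7.1]
grip_width: 0.0304
grasp_force: 60.1
```

Request:
carry_out --plan '[[[-0.13, -0.9, 0], [0, 0, 0]], [[-0.13, -0.9, 0], [0, 0, 0]], [[-0.13, -0.9, 0], [0, 0, 0]], [[-0.13, -0.9, 0], [0, 0, 0]], [[-0.1, -0.7, 0], [0, 0, 0]], [[0, -0.3, 0], [0, 0, 0]], [[0, 0, 0.4], [0, 0, 0]], [[0, 0, 0.8], [0, 0, 0]], [[0, 0, 0.8], [0, 0, 0]], [[0, 0, 0.6], [0, 0, 0]], [[0, 0, 0.2], [0, 0, 0]], [[0, 0, 0.1], [0, 0, 0]], [[0, 0, 0], [0, 0, 0]], [[0, 0, 0], [0, 0, 0]]]'

```text
t: 15.15
tool_pos: [0.5379, -0.3338, 0.1144]
tool_rot: [-0.001, 1.0, -0.0, 0.0]
wrist_force: [0.4, -0.3, -6.1]
grip_width: 0.031
grasp_force: 60.4
```

Request:
carry_out --plan '[[[0, 0, 0.12], [0, 0, 0]], [[0, 0, 0.08], [0, 0, 0]], [[0, 0, 0.04], [0, 0, 0]], [[0, 0, 0.04], [0, 0, 0]], [[0, 0, 0], [0, 0, 0]], [[0, 0, 0], [0, 0, 0]]]'

```text
t: 15.65
tool_pos: [0.5376, -0.3338, 0.1085]
tool_rot: [-0.001, 1.0, -0.0, 0.0]
wrist_force: [-0.0, 0.7, -3.6]
grip_width: 0.031
grasp_force: 60.6
```

Request:
carry_out --plan '[[[0, 0, 0], [0, 0, 0]], [[0, 0, 0], [0, 0, 0]], [[0, 0, 0], [0, 0, 0]], [[0, 0, 0], [0, 0, 0]], [[0, 0, 0], [0, 0, 0]], [[0, 0, 0], [0, 0, 0]], [[0, 0, 0], [0, 0, 0]], [[0, 0, -0.4], [0, 0, 0]], [[0, 0, -1], [0, 0, 0]], [[0, 0, -1], [0, 0, 0]], [[0, 0, -1], [0, 0, 0]], [[0, 0, -1], [0, 0, 0]], [[0, 0, -1], [0, 0, 0]], [[0, 0, -0.6], [0, 0, 0.5]], [[0, 0, 0], [0, 0, 1]], [[0, 0, 0], [0, 0, 1]], [[0, 0, 0], [0, 0, 1]], [[0, 0, 0], [0, 0, 1]], [[0, 0, 0], [0, 0, 1]], [[0, 0, 0], [0, 0, 1]]]' --hand 1

```text
t: 17.32
tool_pos: [0.5375, -0.3337, 0.229]
tool_rot: [0.258, 0.966, -0.0, 0.0]
wrist_force: [0.9, 0.4, 0.3]
grip_width: 0.0851
grasp_force: 0.0
```

Request:
carry_out --plan '[[[0, 0, 0], [0, 0, 1]], [[0, 0, 0], [0, 0, 1]], [[0, 0, 0], [0, 0, 1]], [[0, 0, 0], [0, 0, 1]], [[0, 0, 0], [0, 0, 1]], [[0, 0, 0], [0, 0, 1]], [[0, 0, 0], [0, 0, 1]], [[0, 0, 0], [0, 0, 1]], [[0, 0, 0], [0, 0, 1]], [[0, 0, 0], [0, 0, 1]], [[0, 0, 0], [0, 0, 1]], [[0, 0, 0], [0, 0, 1]], [[0, 0, 0], [0, 0, 0.35]], [[0, 0, 0], [0, 0, 0]], [[0, 0, 0], [0, 0, 0]]]' --hand 0.75

```text
t: 18.57
tool_pos: [0.5375, -0.3337, 0.2288]
tool_rot: [0.683, 0.73, 0.0, 0.0]
wrist_force: [0.3, 0.1, 0.1]
grip_width: 0.0642
grasp_force: 0.0
```

Run:
```python
from h import *
s=ctrl.get_obs(); print(s["tool_pos"],R.from_quat(s["tool_rot"]).as_matrix().round(3),s["wrist_force"],s["grip_width"],s["q"].round(2))
for n in("scene","top"):
    d=grab(n); np.savez(n+"1.npz",**d)
im=np.hstack([cv2.resize(load("scene1")["frame"][120:300,110:330],None,fx=1.8,fy=1.8),cv2.resize(load("top1")["frame"][120:300,100:320],None,fx=1.8,fy=1.8)])
cv2.imwrite("pics/b.png",im[:,:,::-1])
```

```text
[ 0.53749688 -0.33372758  0.22876246] [[-0.066  0.998  0.   ]
 [ 0.998  0.066 -0.   ]
 [-0.     0.    -1.   ]] [0.34280594 0.10327286 0.05767192] 0.06416461553198342 [-0.6   0.47  1.65 -0.    1.02 -0.67]
```

View pics/b.png

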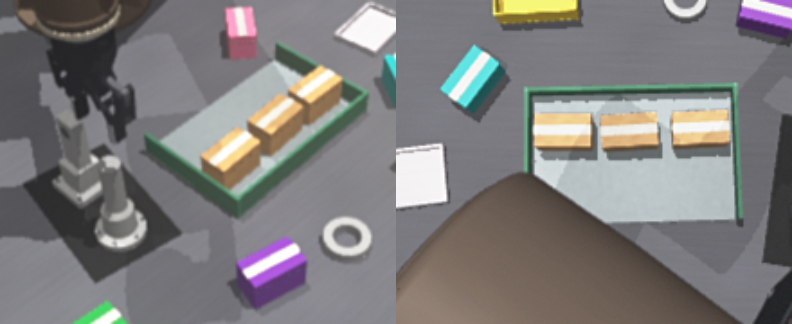

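The picture shows the hub (left panel, 118,200) and the knuckle (80,165) standing upright on the mat. The cartons stand untouched and the bay front is clear. Next: carton 3.

Request:
carry_out --plan '[[[0.5, 0.1, 0], [0, 0, 0]], [[0.95, 0.24, 0], [0, 0, 0]], [[0.95, 0.24, 0], [0, 0, 0]], [[0.95, 0.22, 0], [0, 0, 0]], [[0.95, 0.22, 0], [0, 0, 0]], [[0.95, 0.22, 0], [0, 0, 0]], [[0.95, 0.22, 0], [0, 0, 0]], [[0.95, 0.22, 0], [0, 0, 0]], [[0.95, 0.22, 0], [0, 0, 0]], [[0.95, 0.22, 0], [0, 0, 0]], [[0.94, 0.22, 0], [0, 0, 0]], [[0, 0, 0.4], [0, 0, 0]], [[0, 0, 1], [0, 0, 0]], [[0, 0, 1], [0, 0, 0]], [[0, 0, 1], [0, 0, 0]], [[0, 0, 1], [0, 0, 0]], [[0, 0, 1], [0, 0, 0]], [[0, 0, 0], [0, 0, 0]]]'

```text
t: 20.17
tool_pos: [0.569, -0.1306, 0.1169]
tool_rot: [0.684, 0.73, -0.001, -0.002]
wrist_force: [-1.0, 0.8, -0.7]
grip_width: 0.064
grasp_force: 0.0
```

Request:
carry_out --plan '[[[0, 0, 1], [0, 0, 0]], [[0, 0, 1], [0, 0, 0]], [[0, 0, 1], [0, 0, 0]], [[0, 0, 0.8], [0, 0, 0]], [[0, 0, 0.25], [0, 0, 0]], [[0, 0, 0], [0, 0, 0]], [[0, 0, 0], [0, 0, 0]]]'

```text
t: 20.75
tool_pos: [0.5717, -0.1314, 0.0402]
tool_rot: [0.684, 0.73, 0.0, 0.0]
wrist_force: [-0.5, 0.6, 0.7]
grip_width: 0.0643
grasp_force: 0.0
```

Request:
carry_out --plan '[[[0, 0, 0], [0, 0, 0]], [[0, 0, 0], [0, 0, 0]], [[0, 0, 0], [0, 0, 0]], [[0, 0, 0], [0, 0, 0]], [[0, 0, 0], [0, 0, 0]], [[0, 0, 0], [0, 0, 0]], [[0, 0, 0], [0, 0, 0]]]' --hand 0

```text
t: 21.33
tool_pos: [0.5717, -0.1315, 0.0408]
tool_rot: [0.684, 0.73, 0.0, 0.001]
wrist_force: [-2.8, 0.0, 6.9]
grip_width: 0.0493
grasp_force: 63.0
```

Lift by 16 mm and read the weight.

Request:
carry_out --plan '[[[0, 0, -0.2], [0, 0, 0]], [[0, 0, -0.3], [0, 0, 0]], [[0, 0, -0.3], [0, 0, 0]], [[0, 0, 0], [0, 0, 0]], [[0, 0, 0], [0, 0, 0]], [[0, 0, 0], [0, 0, 0]], [[0, 0, 0], [0, 0, 0]], [[0, 0, 0], [0, 0, 0]]]'

```text
t: 22.0
tool_pos: [0.5711, -0.1313, 0.055]
tool_rot: [0.684, 0.73, -0.0, -0.0]
wrist_force: [0.3, 0.5, -5.7]
grip_width: 0.0491
grasp_force: 63.7
```

Run:
```python
from h import *
for i in range(4):
    print(ctrl.get_obs()["wrist_force"].round(2),ctrl.get_obs()["tool_pos"].round(4)); imaging.grab_frame("wrist")
```

```text
[ 0.28  0.49 -5.72] [ 0.5711 -0.1313  0.055 ]
[-0.09 -0.41 -5.52] [ 0.5711 -0.1313  0.055 ]
[ 0.99  0.2  -5.95] [ 0.5711 -0.1313  0.055 ]
[ 0.09 -0.03 -5.92] [ 0.5712 -0.1313  0.0551]
```

The carton weighs about 5.8 N, so carton 3 is the full one. Carry it to the tray.

Request:
carry_out --plan '[[[0, 0, -0.3], [0, 0, 0]], [[0, 0, -0.9], [0, 0, 0]], [[0, 0, -1], [0, 0, 0]], [[0, 0, -1], [0, 0, 0]], [[0, 0, -1], [0, 0, -0.5]], [[0, 0, -0.55], [0, 0, -0.45]], [[0.4, 0, 0], [0, 0, 0]], [[0.8, 0, 0], [0, 0, 0]], [[0.95, -0.03, 0], [0, 0, 0]], [[0.95, -0.03, 0], [0, 0, 0]], [[0.95, -0.03, 0], [0, 0, 0]], [[0.95, -0.03, 0], [0, 0, 0]], [[0.95, -0.03, 0], [0, 0, 0]], [[0.95, -0.03, 0], [0, 0, 0]], [[0.95, -0.03, 0], [0, 0, 0]], [[0.95, -0.03, 0], [0, 0, 0]], [[0.95, -0.03, 0], [0, 0, 0]], [[0.95, -0.03, 0], [0, 0, 0]], [[0.95, -0.03, 0], [0, 0, 0]], [[0.95, -0.03, 0], [0, 0, 0]]]'

```text
t: 23.87
tool_pos: [0.5278, 0.1184, 0.1496]
tool_rot: [0.656, 0.755, -0.0, -0.0]
wrist_force: [0.4, 0.0, -6.5]
grip_width: 0.0495
grasp_force: 64.4
```

Request:
carry_out --plan '[[[0.95, -0.03, 0], [0, 0, 0]], [[0.95, -0.03, 0], [0, 0, 0]], [[0.95, -0.03, 0], [0, 0, 0]], [[0.95, -0.03, 0], [0, 0, 0]], [[0.95, -0.03, 0], [0, 0, 0]], [[0.95, -0.03, 0], [0, 0, 0]], [[0.95, -0.03, 0], [0, 0, 0]], [[0.95, -0.03, 0], [0, 0, 0]], [[0.9, 0, 0], [0, 0, 0]], [[0.7, 0, 0], [0, 0, 0]], [[0.4, 0, 0], [0, 0, 0]], [[0, 0, 0], [0, 0, 0]], [[0, 0, 0], [0, 0, 0]], [[0, 0, 0], [0, 0, 0]]]'

```text
t: 25.03
tool_pos: [0.497, 0.3059, 0.1501]
tool_rot: [0.656, 0.755, -0.0, -0.0]
wrist_force: [0.4, -0.4, -6.2]
grip_width: 0.0491
grasp_force: 64.4
```

Request:
carry_out --plan '[[[0.6, -0.03, 0], [0, 0, 0]], [[0.55, -0.03, 0], [0, 0, 0]], [[0, 0, 0.4], [0, 0, 0]], [[0, 0, 1], [0, 0, 0]], [[0, 0, 1], [0, 0, 0]], [[0, 0, 1], [0, 0, 0]], [[0, 0, 1], [0, 0, 0]], [[0, 0, 0.6], [0, 0, 0]], [[0, 0, 0.3], [0, 0, 0]], [[0, 0, 0.1], [0, 0, 0]], [[0, 0, 0.05], [0, 0, 0]], [[0, 0, 0], [0, 0, 0]], [[0, 0, 0], [0, 0, 0]]]'

```text
t: 26.12
tool_pos: [0.4933, 0.3296, 0.0422]
tool_rot: [0.656, 0.755, 0.001, 0.0]
wrist_force: [0.2, -0.1, -5.6]
grip_width: 0.0489
grasp_force: 64.0
```

Request:
carry_out --plan '[[[0, 0, 0.08], [0, 0, 0]], [[0, 0, 0.04], [0, 0, 0]], [[0, 0, 0.03], [0, 0, 0]], [[0, 0, 0], [0, 0, 0]], [[0, 0, 0], [0, 0, 0]]]'

```text
t: 26.53
tool_pos: [0.493, 0.3293, 0.0388]
tool_rot: [0.656, 0.755, 0.0, 0.0]
wrist_force: [-2.3, -0.8, 6.7]
grip_width: 0.0493
grasp_force: 65.4
```

Request:
carry_out --plan '[[[0, 0, -0.03], [0, 0, 0]], [[0, 0, 0], [0, 0, 0]], [[0, 0, 0], [0, 0, 0]], [[0, 0, 0], [0, 0, 0]], [[0, 0, 0], [0, 0, 0]], [[0, 0, 0], [0, 0, 0]], [[0, 0, -0.4], [0, 0, 0]], [[0, 0, -1], [0, 0, 0]], [[0, 0, -1], [0, 0, 0]], [[0, 0, -1], [0, 0, 0]], [[0, 0, -1], [0, 0, 0]], [[0, 0, -1], [0, 0, 0]], [[0, 0, -1], [0, 0, 0]], [[0, 0, -1], [0, 0, 0]], [[0, 0, -1], [0, 0, 0]], [[0, 0, -1], [0, 0, 0]], [[0, 0, 0], [0, 0, 0]]]' --hand 0.75

```text
t: 27.95
tool_pos: [0.4943, 0.3301, 0.2313]
tool_rot: [0.656, 0.755, 0.003, 0.001]
wrist_force: [0.9, 0.6, 1.0]
grip_width: 0.0641
grasp_force: 0.0
```

Run:
```python
from h import *
s=ctrl.get_obs(); d=grab("wrist"); np.savez("w2.npz",pos=s["tool_pos"],rot=s["tool_rot"],**d); save(d,"w2.png",scale=1.3)
S=grab("scene"); np.savez("scene2.npz",**S); T=grab("top"); np.savez("top2.npz",**T)
print(s["tool_pos"],s["q"].round(2),s["wrist_force"])
im=np.hstack([cv2.resize(S["frame"][100:300,110:350],None,fx=1.65,fy=1.65),cv2.resize(T["frame"][120:320,60:300],None,fx=1.65,fy=1.65)]); cv2.imwrite("pics/c.png",im[:,:,::-1])
```

```text
[0.49426584 0.3301216  0.23131617] [0.54 0.41 1.74 0.   0.98 0.4 ] [0.90002431 0.63010428 0.95434016]
```

View pics/c.png

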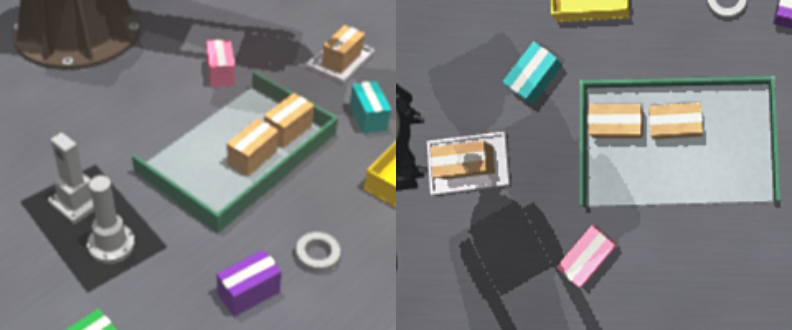

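View pics/w2.png

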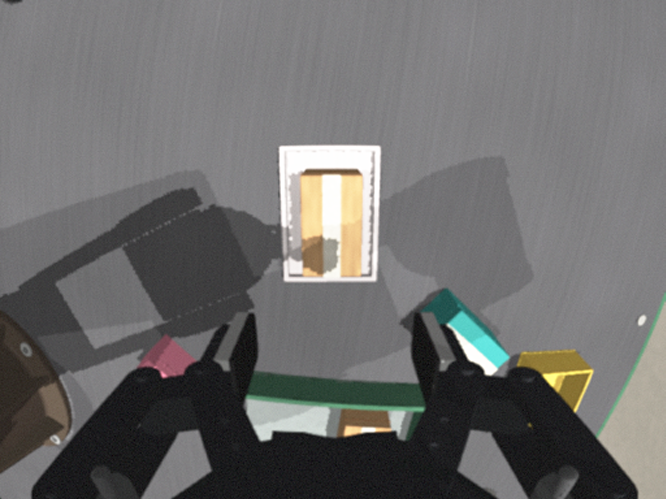

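Carton 3 sits flat in the tray, tape at wrist (332,223), tray outline centre (330,214). Both castings still stand on the mat. Check the offset numerically.

Run:
```python
from h import *
d=load("w2"); p=lambda a:np.array(a)/1.3
c=wplane(d,p([[322,175],[341,175],[322,277],[340,277]]),.060); t=wplane(d,p([[279,147],[381,147],[285,282],[377,282]]),.014)
print(c.mean(0),t.mean(0),c.mean(0)-t.mean(0))
# castings on mat
T=load("top2")["frame"]; S=load("scene2")
k=lambda a:np.array(a)/1.65+[110,100]-.4
print(plane(S,k([[66,141],[100,184]]),.154)[:,:2])
```

```text
[0.49291076 0.32983663] [0.49243834 0.32776356] [0.00047242 0.00207307]
[[ 0.42463354 -0.31122708]
 [ 0.53817734 -0.33167107]]
```

Request:
carry_out --plan '[[[0, 0, 0], [0, 0, -0.89]], [[0, 0, 0], [0, 0, -1]], [[0, 0, 0], [0, 0, -1]], [[0, 0, 0], [0, 0, -1]], [[0, 0, 0], [0, 0, -1]], [[0, 0, 0], [0, 0, -1]], [[0, 0, 0], [0, 0, -1]], [[0, 0, 0], [0, 0, -1]], [[0, 0, 0], [0, 0, -1]], [[0, 0, 0], [0, 0, -1]], [[0, 0, 0], [0, 0, -1]], [[0, 0, 0], [0, 0, -1]], [[0, 0, 0], [0, 0, -1]], [[0, 0, 0], [0, 0, -1]], [[0, 0, 0], [0, 0, -1]], [[0, 0, 0], [0, 0, -1]], [[0, 0, 0], [0, 0, -1]], [[0, 0, 0], [0, 0, -1]], [[-0.1, -0.5, 0], [0, 0, 0]], [[-0.07, -1, 0], [0, 0, 0]]]' --hand 1

```text
t: 29.77
tool_pos: [0.4959, 0.2996, 0.226]
tool_rot: [-0.0, 1.0, -0.0, -0.0]
wrist_force: [-0.3, -0.1, -0.0]
grip_width: 0.0853
grasp_force: 0.0
```

Request:
carry_out --plan '[[[-0.06, -1, 0], [0, 0, 0]], [[-0.06, -1, 0], [0, 0, 0]], [[-0.06, -1, 0], [0, 0, 0]], [[-0.06, -1, 0], [0, 0, 0]], [[-0.06, -1, 0], [0, 0, 0]], [[-0.06, -1, 0], [0, 0, 0]], [[-0.06, -1, 0], [0, 0, 0]], [[-0.06, -1, 0], [0, 0, 0]], [[-0.06, -1, 0], [0, 0, 0]], [[-0.06, -1, 0], [0, 0, 0]], [[-0.06, -1, 0], [0, 0, 0]], [[-0.06, -1, 0], [0, 0, 0]], [[-0.06, -1, 0], [0, 0, 0]], [[-0.06, -1, 0], [0, 0, 0]], [[-0.06, -1, 0], [0, 0, 0]], [[-0.06, -1, 0], [0, 0, 0]], [[-0.06, -1, 0], [0, 0, 0]], [[-0.06, -1, 0], [0, 0, 0]], [[-0.06, -1, 0], [0, 0, 0]], [[-0.06, -1, 0], [0, 0, 0]]]'

```text
t: 31.43
tool_pos: [0.5197, -0.1022, 0.2263]
tool_rot: [0.001, 1.0, 0.0, -0.001]
wrist_force: [0.1, 0.0, -0.4]
grip_width: 0.0853
grasp_force: 0.0
```

Request:
carry_out --plan '[[[-0.06, -1, 0], [0, 0, 0]], [[-0.06, -1, 0], [0, 0, 0]], [[-0.06, -1, 0], [0, 0, 0]], [[-0.06, -1, 0], [0, 0, 0]], [[-0.06, -1, 0], [0, 0, 0]], [[-0.06, -1, 0], [0, 0, 0]], [[-0.06, -1, 0], [0, 0, 0]], [[-0.06, -1, 0], [0, 0, 0]], [[-0.06, -1, 0], [0, 0, 0]], [[-0.06, -1, 0], [0, 0, 0]], [[-0.06, -1, 0], [0, 0, 0]], [[0, -0.6, 0], [0, 0, 0]], [[0, 0, 0], [0, 0, 0]], [[0, 0, 0], [0, 0, 0]]]'

```text
t: 32.6
tool_pos: [0.5332, -0.3329, 0.2262]
tool_rot: [0.001, 1.0, 0.0, -0.001]
wrist_force: [0.6, 0.5, 0.0]
grip_width: 0.0852
grasp_force: 0.0
```

Request:
carry_out --plan '[[[-0.22, -0.04, 0.4], [0, 0, 0]], [[0, 0, 1], [0, 0, 0]], [[0, 0, 1], [0, 0, 0]], [[0, 0, 1], [0, 0, 0]], [[0, 0, 1], [0, 0, 0]], [[0, 0, 1], [0, 0, 0]], [[0, 0, 0.4], [0, 0, 0]], [[0, 0, 0.05], [0, 0, 0]], [[0, 0, 0], [0, 0, 0]]]'

```text
t: 33.35
tool_pos: [0.5385, -0.3329, 0.1098]
tool_rot: [-0.001, 1.0, 0.0, -0.0]
wrist_force: [0.5, 0.5, 0.2]
grip_width: 0.0854
grasp_force: 0.0
```

Request:
carry_out --plan '[[[0, 0, 0], [0, 0, 0]], [[0, 0, 0], [0, 0, 0]], [[0, 0, 0], [0, 0, 0]], [[0, 0, 0], [0, 0, 0]], [[0, 0, 0], [0, 0, 0]], [[0, 0, 0], [0, 0, 0]], [[0, 0, 0], [0, 0, 0]], [[0, 0, 0], [0, 0, 0]], [[0, 0, 0], [0, 0, 0]], [[0, 0, 0], [0, 0, 0]]]' --hand 0

```text
t: 34.18
tool_pos: [0.5387, -0.3331, 0.1106]
tool_rot: [-0.0, 1.0, 0.0, 0.0]
wrist_force: [0.5, 4.6, 8.2]
grip_width: 0.031
grasp_force: 58.4
```

Request:
carry_out --plan '[[[0, 0, -0.3], [0, 0, 0]], [[0, 0, -0.7], [0, 0, 0]], [[0, 0, -0.8], [0, 0, 0]], [[0, 0, -0.8], [0, 0, 0]], [[0, 0, -0.5], [0, 0, 0]], [[0.06, 0.4, 0], [0, 0, 0]], [[0.12, 0.8, 0], [0, 0, 0]], [[0.13, 0.9, 0], [0, 0, 0]], [[0.13, 0.9, 0], [0, 0, 0]], [[0.13, 0.9, 0], [0, 0, 0]], [[0.13, 0.9, 0], [0, 0, 0]], [[0.13, 0.9, 0], [0, 0, 0]], [[0.13, 0.9, 0], [0, 0, 0]], [[0.13, 0.9, 0], [0, 0, 0]], [[0.13, 0.9, 0], [0, 0, 0]], [[0.13, 0.9, 0], [0, 0, 0]], [[0.13, 0.9, 0], [0, 0, 0]], [[0.13, 0.9, 0], [0, 0, 0]], [[0.13, 0.9, 0], [0, 0, 0]], [[0.13, 0.9, 0], [0, 0, 0]]]'

```text
t: 35.85
tool_pos: [0.4994, -0.0736, 0.1713]
tool_rot: [-0.001, 1.0, 0.0, -0.001]
wrist_force: [0.5, -0.7, -7.1]
grip_width: 0.0308
grasp_force: 60.6
```

Request:
carry_out --plan '[[[0.13, 0.9, 0], [0, 0, 0]], [[0.13, 0.9, 0], [0, 0, 0]], [[0.13, 0.9, 0], [0, 0, 0]], [[0.1, 0.9, 0], [0, 0, 0]], [[0.1, 0.7, 0], [0, 0, 0]], [[0, 0.4, 0], [0, 0, 0]], [[0, 0, 0], [0, 0, 0]], [[0, 0, 0], [0, 0, 0]], [[0, 0, 0], [0, 0, 0]]]'

```text
t: 36.6
tool_pos: [0.4887, 0.0182, 0.1717]
tool_rot: [-0.001, 1.0, -0.0, -0.0]
wrist_force: [0.7, -0.4, -6.8]
grip_width: 0.031
grasp_force: 60.6
```

Request:
carry_out --plan '[[[0, 0.06, 0.4], [0, 0, 0]], [[0, 0, 0.8], [0, 0, 0]], [[0, 0, 0.8], [0, 0, 0]], [[0, 0, 0.6], [0, 0, 0]], [[0, 0, 0.2], [0, 0, 0]], [[0, 0, 0.05], [0, 0, 0]], [[0, 0, 0], [0, 0, 0]], [[0, 0, 0], [0, 0, 0]]]'

```text
t: 37.27
tool_pos: [0.4893, 0.0194, 0.1153]
tool_rot: [-0.0, 1.0, -0.0, 0.0]
wrist_force: [0.5, 0.7, -7.7]
grip_width: 0.0308
grasp_force: 60.7
```

Request:
carry_out --plan '[[[0, 0, 0.06], [0, 0, 0]], [[0, 0, 0.04], [0, 0, 0]], [[0, 0, 0.03], [0, 0, 0]], [[0, 0, 0], [0, 0, 0]], [[0, 0, 0], [0, 0, 0]]]'

```text
t: 37.68
tool_pos: [0.4892, 0.0197, 0.1126]
tool_rot: [-0.001, 1.0, 0.0, 0.0]
wrist_force: [1.0, 0.8, -1.8]
grip_width: 0.0309
grasp_force: 61.0
```

Request:
carry_out --plan '[[[0, 0, 0], [0, 0, 0]], [[0, 0, 0], [0, 0, 0]], [[0, 0, 0], [0, 0, 0]], [[0, 0, 0], [0, 0, 0]], [[0, 0, 0], [0, 0, 0]], [[0, 0, 0], [0, 0, 0]], [[0, 0, 0], [0, 0, 0]], [[0, 0, -0.4], [0, 0, 0]], [[0, 0, -1], [0, 0, 0]], [[0, 0, -1], [0, 0, 0]], [[0, 0, -1], [0, 0, 0]], [[0, 0, -1], [0, 0, 0]], [[0, 0, -1], [0, 0, 0]], [[0, 0, -0.4], [0, 0, 0]], [[0.1, -0.7, 0], [0, 0, 0]], [[0.2, -1, 0], [0, 0, 0]], [[0.2, -1, 0], [0, 0, 0]], [[0.2, -1, 0], [0, 0, 0]], [[0.2, -1, 0], [0, 0, 0]], [[0.2, -1, 0], [0, 0, 0]]]' --hand 1

```text
t: 39.35
tool_pos: [0.4665, -0.0952, 0.2283]
tool_rot: [-0.001, 1.0, 0.0, -0.0]
wrist_force: [0.4, 0.4, -0.1]
grip_width: 0.0854
grasp_force: 0.0
```

Request:
carry_out --plan '[[[0.2, -1, 0], [0, 0, 0]], [[0.2, -1, 0], [0, 0, 0]], [[0.2, -1, 0], [0, 0, 0]], [[0.2, -1, 0], [0, 0, 0]], [[0.2, -1, 0], [0, 0, 0]], [[0.2, -1, 0], [0, 0, 0]], [[0.2, -1, 0], [0, 0, 0]], [[0.2, -1, 0], [0, 0, 0]], [[0.2, -1, 0], [0, 0, 0]], [[0.2, -1, 0], [0, 0, 0]], [[0.1, -1, 0], [0, 0, 0]], [[0, 0, 0], [0, 0, 0]], [[0, 0, 0], [0, 0, 0]], [[0, 0, 0], [0, 0, 0]]]'

```text
t: 40.52
tool_pos: [0.4249, -0.3139, 0.2281]
tool_rot: [-0.0, 1.0, 0.0, -0.0]
wrist_force: [0.3, 0.4, 0.3]
grip_width: 0.0854
grasp_force: 0.0
```

Request:
carry_out --plan '[[[0.04, -0.02, 0.4], [0, 0, 0]], [[0, 0, 1], [0, 0, 0]], [[0, 0, 1], [0, 0, 0]], [[0, 0, 1], [0, 0, 0]], [[0, 0, 1], [0, 0, 0]], [[0, 0, 1], [0, 0, 0]], [[0, 0, 0.45], [0, 0, 0]], [[0, 0, 0.06], [0, 0, 0]], [[0, 0, 0], [0, 0, 0]]]'

```text
t: 41.27
tool_pos: [0.4243, -0.3143, 0.1099]
tool_rot: [-0.001, 1.0, 0.0, -0.0]
wrist_force: [-0.6, 0.4, -0.2]
grip_width: 0.0856
grasp_force: 0.0
```

Request:
carry_out --plan '[[[0, 0, 0], [0, 0, 0]], [[0, 0, 0], [0, 0, 0]], [[0, 0, 0], [0, 0, 0]], [[0, 0, 0], [0, 0, 0]], [[0, 0, 0], [0, 0, 0]], [[0, 0, 0], [0, 0, 0]], [[0, 0, 0], [0, 0, 0]], [[0, 0, 0], [0, 0, 0]], [[0, 0, 0], [0, 0, 0]], [[0, 0, 0], [0, 0, 0]]]' --hand 0

```text
t: 42.1
tool_pos: [0.4247, -0.3149, 0.1107]
tool_rot: [-0.0, 1.0, -0.0, 0.0]
wrist_force: [0.4, 2.6, 8.5]
grip_width: 0.0236
grasp_force: 58.5
```

Request:
carry_out --plan '[[[0, 0, -0.3], [0, 0, 0]], [[0, 0, -0.7], [0, 0, 0]], [[0, 0, -0.8], [0, 0, 0]], [[0, 0, -0.8], [0, 0, 0]], [[0, 0, -0.5], [0, 0, 0]], [[-0.1, 0.4, 0], [0, 0, 0]], [[-0.24, 0.8, 0], [0, 0, 0]], [[-0.25, 0.8, 0], [0, 0, 0]], [[-0.25, 0.8, 0], [0, 0, 0]], [[-0.25, 0.8, 0], [0, 0, 0]], [[-0.25, 0.8, 0], [0, 0, 0]], [[-0.25, 0.8, 0], [0, 0, 0]], [[-0.25, 0.8, 0], [0, 0, 0]], [[-0.25, 0.8, 0], [0, 0, 0]], [[-0.25, 0.8, 0], [0, 0, 0]], [[-0.25, 0.8, 0], [0, 0, 0]], [[-0.25, 0.8, 0], [0, 0, 0]], [[-0.25, 0.8, 0], [0, 0, 0]], [[-0.25, 0.8, 0], [0, 0, 0]], [[0, 0.4, 0], [0, 0, 0]]]'

```text
t: 43.77
tool_pos: [0.4911, -0.0889, 0.1715]
tool_rot: [-0.001, 1.0, 0.0, -0.0]
wrist_force: [-1.1, 0.2, -7.2]
grip_width: 0.0232
grasp_force: 60.1
```

Request:
carry_out --plan '[[[0, 0, 0], [0, 0, 0]], [[0, 0, 0], [0, 0, 0]], [[0, 0, 0], [0, 0, 0]]]'

```text
t: 44.02
tool_pos: [0.4906, -0.0911, 0.1719]
tool_rot: [-0.001, 1.0, -0.0, -0.0]
wrist_force: [-1.0, -0.4, -6.4]
grip_width: 0.0234
grasp_force: 60.1
```

Request:
carry_out --plan '[[[-0.04, 0, 0.4], [0, 0, 0]], [[0, 0, 0.8], [0, 0, 0]], [[0, 0, 0.8], [0, 0, 0]], [[0, 0, 0.6], [0, 0, 0]], [[0, 0, 0.2], [0, 0, 0]], [[0, 0, 0.08], [0, 0, 0]], [[0, 0, 0], [0, 0, 0]], [[0, 0, 0], [0, 0, 0]]]'

```text
t: 44.68
tool_pos: [0.4921, -0.0911, 0.1149]
tool_rot: [-0.0, 1.0, -0.0, 0.0]
wrist_force: [0.2, 0.2, -7.2]
grip_width: 0.0234
grasp_force: 59.9
```

Request:
carry_out --plan '[[[0, 0, 0.04], [0, 0, 0]], [[0, 0, 0.02], [0, 0, 0]], [[0, 0, 0], [0, 0, 0]], [[0, 0, 0], [0, 0, 0]]]'

```text
t: 45.02
tool_pos: [0.492, -0.0908, 0.1136]
tool_rot: [-0.001, 1.0, -0.0, 0.0]
wrist_force: [1.2, 0.5, -7.3]
grip_width: 0.0233
grasp_force: 59.9
```

Request:
carry_out --plan '[[[0, 0, 0.03], [0, 0, 0]], [[0, 0, 0.02], [0, 0, 0]], [[0, 0, 0], [0, 0, 0]], [[0, 0, 0], [0, 0, 0]]]'

```text
t: 45.35
tool_pos: [0.492, -0.0907, 0.1126]
tool_rot: [-0.001, 1.0, -0.0, 0.0]
wrist_force: [-1.3, 3.4, 6.2]
grip_width: 0.0235
grasp_force: 61.3
```

Request:
carry_out --plan '[[[0, 0, -0.02], [0, 0, 0]], [[0, 0, 0], [0, 0, 0]], [[0, 0, 0], [0, 0, 0]], [[0, 0, 0], [0, 0, 0]], [[0, 0, 0], [0, 0, 0]], [[0, 0, 0], [0, 0, 0]], [[0, 0, 0], [0, 0, 0]], [[0, 0, -0.4], [0, 0, 0]], [[0, 0, -1], [0, 0, 0]], [[0, 0, -1], [0, 0, 0]], [[0, 0, -1], [0, 0, 0]], [[0, 0, -1], [0, 0, 0]], [[0, 0, -1], [0, 0, 0]], [[0, 0, -1], [0, 0, 0]], [[0, -0.5, 0], [0, 0, 0]], [[0, -1, 0], [0, 0, 0]], [[0, -1, 0], [0, 0, 0]], [[0, -1, 0], [0, 0, 0]], [[0, -1, 0], [0, 0, 0]], [[0, -1, 0], [0, 0, 0]]]' --hand 1

```text
t: 47.02
tool_pos: [0.4916, -0.2019, 0.2409]
tool_rot: [-0.001, 1.0, -0.0, -0.0]
wrist_force: [-0.3, 0.4, -0.4]
grip_width: 0.0852
grasp_force: 0.0
```

Request:
carry_out --plan '[[[0, -1, 0], [0, 0, 0]], [[0, -1, 0], [0, 0, 0]], [[0, -1, 0], [0, 0, 0]], [[0, -1, 0], [0, 0, 0]], [[0, -1, 0], [0, 0, 0]], [[0, -1, 0], [0, 0, 0]], [[0, -1, 0], [0, 0, 0]], [[0, -1, 0], [0, 0, 0]], [[0, -1, 0], [0, 0, 0]], [[0, -1, 0], [0, 0, 0]], [[0, 0, 0], [0, 0, 0]], [[0, 0, 0], [0, 0, 0]]]'

```text
t: 48.02
tool_pos: [0.4916, -0.4015, 0.2404]
tool_rot: [0.0, 1.0, 0.0, -0.0]
wrist_force: [-0.8, 0.0, 0.1]
grip_width: 0.0856
grasp_force: 0.0
```

Run:
```python
from h import *
S=grab("scene"); np.savez("scene3.npz",**S); T=grab("top"); np.savez("top3.npz",**T)
c=lambda f:cv2.resize(f["frame"][160:255,165:300],None,fx=2.9,fy=2.9,interpolation=2)
g=lambda f:cv2.resize(f["frame"][110:250,185:345],None,fx=2.45,fy=2.04,interpolation=2)
a=np.hstack([c(load("top0")),c(T)]); b=np.hstack([g(load("scene0")),g(S)]); b=cv2.resize(b,(a.shape[1],285))
cv2.imwrite("pics/d.png",np.vstack([a,b])[:,:,::-1]); print(a.shape)
```

```text
(276, 784, 3)
```

View pics/d.png

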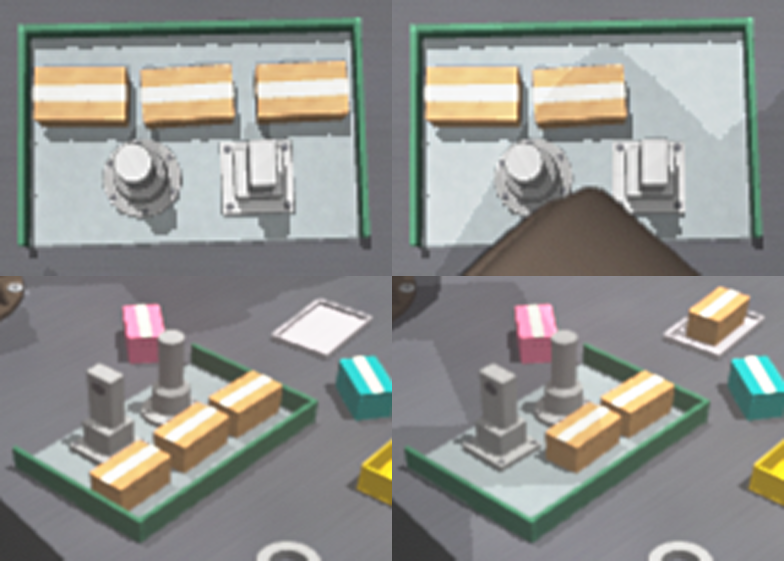

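Before and after match. The hub top is at (134,162) before and (526,162)-392 after. The knuckle top is at (263,163) before and (655,163)-392 after. The empty cartons have not moved and the full one is in the tray. Hand in.

```bash
python3 -c "
from rig import ctrl
print(ctrl.close_job())"
```

```text
the job is handed in; nothing more can be done
None
```

The job is handed in at about 48 s: the full carton (carton 3, 5.8 N on the first lift, so the other two were not lifted) lies flat in the tray about 2 mm off centre, both castings stand back in the bay, and the two empty cartons were never touched.

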